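# Pack the paint caddy by colour

## Robot

A 7-joint arm with a two-finger parallel gripper is mounted at the origin on the work surface. World frame = base frame: x ahead of the robot, y to its left, z up, the work surface at z = 0. Lengths are in m, angles in rad, forces in N, time in s.
With the tool pointing down it reaches from about 0.425 to 0.95 m from the base axis. Payload 4.7 kg.
Tool frame: the origin (TCP) lies at the very end of the fingers, on their centre line; the grasp point (between the pads) lies 19 mm behind it; z points along the fingers, y is the line along which they close (so a half turn about z gives the same grasp; the last joint's range is limited). The gripper opens to 85 mm and grips with 20 to 120 N. Pads are 22 mm wide; open, the fingers measure 114 mm over their backs; the gripper's body (76 mm by 85 mm) begins 54 mm behind the grasp point. The pads swing forward as they close: fully open they stand 13 mm farther back than shut.
Start: joints at [-1.153, 0.469, -0.049, 1.532, 0.024, 1.141, -0.082], TCP at [0.292, 0.609, 0.231] pointing down, gripper open.
Joint ranges: [-2.59, 2.59], [-0.33, 1.99], [-1.39, 1.29], [0.1, 2.45], [-1.04, 4.18], [0.21, 1.99], [-2.66, 2.66]. Speed limits (rad/s): [2.57, 2.57, 3.14, 3.14, 3.14, 3.14, 3.14].

## Interface

Orientations are given as a 3x3 rotation matrix whose columns are the frame's x, y, z axes.
In Python, from bench import ctrl gives the robot as it stands. The module is installed in compiled form; this text tells all that it offers.
- The arm moves only by the tool apply_moves, never from a script. Its argument "targets" is a list of rows, each an object of numbers: "dx", "dy", "dz": the shift along the world's x, y, z as a fraction of full scale; "rx", "ry", "rz": the turn, a rotation vector about the world's x, y, z as a fraction of full scale. In form: [{"dx": .., "dy": .., "dz": .., "rx": .., "ry": .., "rz": ..}, ...]. A call has 1 to 10 rows; each row is the pose to reach, as a shift and turn from the pose commanded when the call began, turning the shorter way round; what a row does not reach only later rows make up. Full scale, the value 1, is 600 mm for a shift and pi rad for a turn. A row lasts 1/8 s, in which the tool goes at most 62.5 mm and 10.7 degrees, less where a joint would pass 70% of its speed; a pose out of reach is approached as far as the arm can. A call with a number of a shift or a turn outside -1 to 1 is refused whole. A call with a gripper value outside its range is refused whole. "grip" is the opening, from 0 (shut) to 1 (fully open), set as the call begins (left out, the last holds). The fingers move at their own pace and stop on an object; "force" is the grip in N (left out, the last holds). Time passes only in rows, so rows that repeat a pose let the fingers close. It gives the time, the measured TCP pose, the force, the opening and the grip force at its end, in the units of the state.
- ctrl.get_state(): the state, without advancing time (a new reading comes with each control period).
- ctrl.snapshot(name): name is "scene" or "side" or "wrist"; returns the picture (420x560x3 uint8, red, green, blue); there is no depth.
- ctrl.camera_model(name): a dict with "mtx" (3x3 intrinsics, pixels), "world_to_cam" (4x4, takes a point from world to camera coordinates). Camera axes: x right, y down, z forward; pixel columns grow to the right and rows downward; lengths in m; the calibration is good to about 2 mm. A picture is of the moment at which its call begins: read the wrist's pose just before it. camera_model takes no time and is no camera call; for the wrist camera it gives the pose at the moment of the call.
- ctrl.sign_off(): hands the job in; it is judged then, once.
Trained networks look in the newest picture that a camera, given by its name, has taken for a name from the list of things; names that differ only in an ending like _2 or _b are one class to them, and where a whole thing is asked for, a point or a joint stands for the part that bears it (a point fixed in the world has none). Each returns a list of dicts, best first, with "confidence" (0 to 1); they miss things now and then, are a little off and sometimes report something else, mostly with a low value. They report only what shows in the picture. A call takes as long as a camera call. They do not tell look-alikes from the thing itself.
- ctrl.spot_in(camera, thing): "at" ([column, row] in pixels, amid what is visible of it).
- ctrl.outline_of(camera, thing): "mask" (420x560 bool, what is visible of it) and "at" ([column, row] in pixels, amid what is visible of it).
The state is a dict: "clock": time; "joints": joint angles; "dq": joint speeds; "joint_torque": joint torques, N m; "ee_pos": TCP position; "tcp_rot": TCP orientation; "contact_force": force on the tool from outside, world axes, zero at the start; "torque": the same for the moment, N m; "opening": finger opening in m; "grip_force": force on a finger pad.
Only numpy, scipy, OpenCV 4.12 (cv2) and the standard library are available. Lean on these libraries where they do the work, as an engineer would, in place of code of your own. Each camera call takes 0.05 s, during which the arm holds its last target. There are 200 camera calls.

## Task

Get the caddy ready for today's painting: stand the blue, yellow, white and red screw-lid paint jars upright in it, each on the floor of the compartment lined in its own colour, setting them down rather than dropping them and tipping none over. Leave the green jar and the blue nozzle bottle standing where they are, and let go of everything at the end.

Things in the scene. Friction and masses are not known exactly. Their poses are not given: they have to be found in the camera images.
- jar_blue_mid (a point): blue paint jar with a blue flat screw lid, a thin black ring under the lid and a paper label: an upright round cylinder, 48 mm diameter, 70 mm tall, 80 to 170 g, loose on the bench. This point is its centre, 35 mm above its underside; z is up when it stands.
- jar_yellow_mid (a point): yellow paint jar with a yellow flat screw lid, a thin black ring under the lid and a paper label: an upright round cylinder, 48 mm diameter, 70 mm tall, 80 to 170 g, loose on the bench. This point is its centre, 35 mm above its underside; z is up when it stands.
- jar_white_mid (a point): white paint jar with a white flat screw lid, a thin black ring under the lid and a paper label: an upright round cylinder, 48 mm diameter, 70 mm tall, 80 to 170 g, loose on the bench. This point is its centre, 35 mm above its underside; z is up when it stands.
- jar_red_mid (a point): red paint jar with a red flat screw lid, a thin black ring under the lid and a paper label: an upright round cylinder, 48 mm diameter, 70 mm tall, 80 to 170 g, loose on the bench. This point is its centre, 35 mm above its underside; z is up when it stands.
- lining_blue_top (a point): blue-lined compartment, 66 x 66 mm inside, of the fixed wooden caddy: four in a row along y, 70 mm pitch, any colour order, row turned up to 0.2 rad. Point: middle of the blue card floor's upper face, 8 mm above the bench, on which the jar stands; x, y along the sides. Walls 4 mm thick, tops 16 mm above the bench, 8 mm above the card.
- lining_yellow_top (a point): yellow-lined compartment, 66 x 66 mm inside, of the fixed wooden caddy: four in a row along y, 70 mm pitch, any colour order, row turned up to 0.2 rad. Point: middle of the yellow card floor's upper face, 8 mm above the bench, on which the jar stands; x, y along the sides. Walls 4 mm thick, tops 16 mm above the bench, 8 mm above the card.
- lining_white_top (a point): white-lined compartment, 66 x 66 mm inside, of the fixed wooden caddy: four in a row along y, 70 mm pitch, any colour order, row turned up to 0.2 rad. Point: middle of the white card floor's upper face, 8 mm above the bench, on which the jar stands; x, y along the sides. Walls 4 mm thick, tops 16 mm above the bench, 8 mm above the card.
- lining_red_top (a point): red-lined compartment, 66 x 66 mm inside, of the fixed wooden caddy: four in a row along y, 70 mm pitch, any colour order, row turned up to 0.2 rad. Point: middle of the red card floor's upper face, 8 mm above the bench, on which the jar stands; x, y along the sides. Walls 4 mm thick, tops 16 mm above the bench, 8 mm above the card.
- jar_green_mid (a point): look-alike: green paint jar, same 48 x 70 mm shape as the others, green lid; the caddy has no green compartment. Stays where it is. This point is its centre, 35 mm above its underside.
- bottle_blue_mid (a point): look-alike: blue squeeze bottle, pointed white nozzle, 44 mm diameter, 94 mm tall; not a jar. Stays where it is. Point: on its axis, 35 mm above its underside. The jars, this bottle, a tape roll (72 mm wide, 24 mm high) and a white cup (64 mm wide, 75 mm high) stand at least 80 mm apart, centre to centre, in any arrangement before and beside the caddy.
There are look-alikes about, which are no part of the job. What is shaped like the part that bears jar_yellow_mid but pink is not meant.

How it is judged:
At the end, for the whole second after the job is handed in: Each of the four jars stands upright (within 0.08 rad) and at rest on the card of its own colour, within 13.5 mm of the compartment's middle (anywhere inside its walls), centre 31 to 39 mm above the card; the green jar and blue bottle stand upright within 20 mm of where they were (horizontal distance between jar_blue_mid and lining_blue_top below 0.0135 m and z of jar_blue_mid in the frame of lining_blue_top between 0.031 and 0.039 m and angle between each of jar_blue_mid, jar_yellow_mid, jar_white_mid, jar_red_mid, jar_green_mid, bottle_blue_mid's own z axis and vertical below 0.08 rad and linear speed of each of jar_blue, jar_yellow, jar_white, jar_red below 0.02 m/s and angular speed of each of jar_blue, jar_yellow, jar_white, jar_red below 0.2 rad/s and horizontal distance between jar_yellow_mid and lining_yellow_top below 0.0135 m and z of jar_yellow_mid in the frame of lining_yellow_top between 0.031 and 0.039 m and horizontal distance between jar_white_mid and lining_white_top below 0.0135 m and z of jar_white_mid in the frame of lining_white_top between 0.031 and 0.039 m and horizontal distance between jar_red_mid and lining_red_top below 0.0135 m and z of jar_red_mid in the frame of lining_red_top between 0.031 and 0.039 m and distance of each of jar_green_mid, bottle_blue_mid from where it was at the start of the episode below 0.02 m); the robot touches nothing.
It fails at once if the green jar was shifted by more than 20 mm or tipped (distance of jar_green_mid from where it was at the start of the episode above 0.02 m or angle between jar_green_mid's own z axis and vertical above 0.4 rad).
It fails at once if the blue nozzle bottle was shifted by more than 20 mm or tipped (distance of bottle_blue_mid from where it was at the start of the episode above 0.02 m or angle between bottle_blue_mid's own z axis and vertical above 0.4 rad).
It fails at once if a paint jar was tipped over (angle between any of jar_blue_mid, jar_yellow_mid, jar_white_mid, jar_red_mid's own z axis and vertical above 0.8 rad).
It fails at once if a jar was dropped: out of the fingers and moving faster than 0.6 m/s (a fall of about 20 mm) ((linear speed of jar_blue above 0.6 m/s and contact force between jar_blue and the fingers below 0.05 N) or (linear speed of jar_yellow above 0.6 m/s and contact force between jar_yellow and the fingers below 0.05 N) or (linear speed of jar_white above 0.6 m/s and contact force between jar_white and the fingers below 0.05 N) or (linear speed of jar_red above 0.6 m/s and contact force between jar_red and the fingers below 0.05 N)).
It also fails if it takes over 102 s, if anything falls off the work surface, if the arm or the gripper's body presses on something with over 40 N, if the wrist force passes 120 N, or if a joint passes its speed limit or range.

## Working session

There is one attempt and no reset: what is moved stays moved. The work goes in short steps, Python scripts to look and compute and a tool call to move; the robot and the scene stay as the last step left them, time stands still between calls to the robot, and variables do not carry over. Pictures are saved under pics/ and viewed, at most 14 in all, crops included, and the job is handed in when it is done.

Besides the shell and the picture viewer there is one more tool, called after "Emit:" by a JSON object that holds its "fn" and its "kwargs", one argument or row to a line. apply_moves: Moves the arm, as the interface text tells. Its arguments: {"type":"object","properties":{"targets":{"type":"array","items":{"type":"object","properties":{"dx":{"type":"number"},"dy":{"type":"number"},"dz":{"type":"number"},"rx":{"type":"number"},"ry":{"type":"number"},"rz":{"type":"number"}}}},"grip":{"type":"number"},"force":{"type":"number"}},"required":["targets"]}

```bash
mkdir -p pics; python3 - <<'E'
from bench import ctrl
import cv2,numpy as np
a=ctrl.snapshot("scene");b=ctrl.snapshot("side")
cv2.imwrite("pics/a.png",a[...,::-1]);cv2.imwrite("pics/b.png",b[...,::-1])
for n in("scene","side"):
    m=ctrl.camera_model(n);print(np.round(m["mtx"],1).tolist(),np.round(m["world_to_cam"],3).tolist())
s=ctrl.get_state();print(s["clock"],s["ee_pos"],np.round(s["tcp_rot"],3).tolist(),s["opening"])
E
```

```text
[[533.4, 0.0, 292.4], [0.0, 533.4, 208.0], [0.0, 0.0, 1.0]] [[-0.403, 0.915, -0.004, 0.211], [0.773, 0.338, -0.537, -0.372], [-0.49, -0.22, -0.844, 1.78], [0.0, 0.0, 0.0, 1.0]]
[[424.7, 0.0, 290.2], [0.0, 424.7, 199.0], [0.0, 0.0, 1.0]] [[0.933, -0.359, 0.01, -0.456], [-0.263, -0.701, -0.663, 0.158], [0.244, 0.616, -0.749, 0.898], [0.0, 0.0, 0.0, 1.0]]
0.1 [0.29140722 0.60825261 0.23035444] [[-0.902, 0.432, -0.001], [0.432, 0.902, -0.002], [-0.0, -0.002, -1.0]] 0.08511794381233226
```

View pics/a.png

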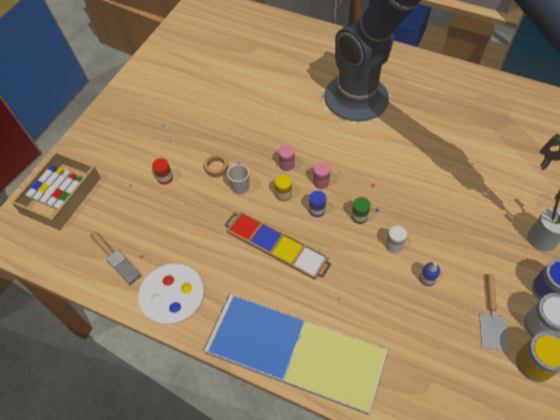

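View pics/b.png

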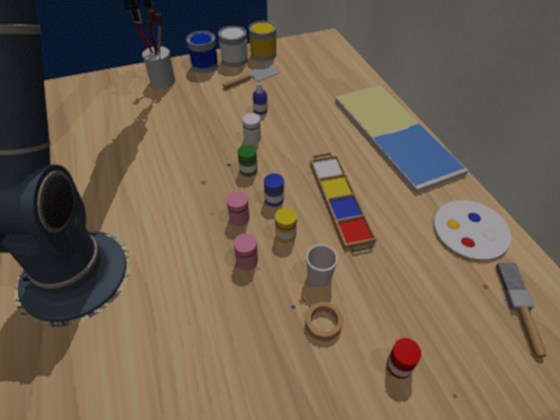

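Scene view: jars are red (162,170), yellow (284,187), blue (317,204), white (397,239) and green (361,210). The bottle is at (431,272), the pink look-alikes at (286,157) and (321,175), the cup at (238,178) and the tape at (215,164). Caddy cards run red (245,227), blue (266,238), yellow (288,249), white (311,261).

For yellow, the candidates are (284,187), which is yellow with a yellow lid, and the two pink jars, which are excluded by colour. For blue, (317,204) has a flat lid, so it is the jar, while (431,272) has a nozzle, so it is the bottle. I'll confirm both in a crop while measuring.

```bash
cat > h.py <<'E'
from bench import ctrl
import cv2,numpy as np
from scipy.optimize import least_squares
def proj(m,P):
    P=np.atleast_2d(P);c=P@m["world_to_cam"][:3,:3].T+m["world_to_cam"][:3,3];q=c@m["mtx"].T;return q[:,:2]/q[:,2:]
def ray(m,px,z):
    R=m["world_to_cam"][:3,:3];t=m["world_to_cam"][:3,3];C=-R.T@t
    d=R.T@np.linalg.solve(m["mtx"],[px[0],px[1],1]);return C+d*(z-C[2])/d[2]
def box(p): return np.r_[p.min(0),p.max(0)]
def cyl(x,y,r,h,z0=0):
    a=np.linspace(0,2*np.pi,40);return np.array([[x+r*np.cos(t),y+r*np.sin(t),z] for t in a for z in(z0,z0+h)])
def maskbox(mask):
    r,c=np.nonzero(mask);return np.array([c.min()-.0,r.min(),c.max()+1.,r.max()+1.])
def fit(obs,x0,r,h,z0=0): # obs: list of (model,box)
    f=lambda p:np.concatenate([proj_box(m,p,r,h,z0)-b for m,b in obs])
    s=least_squares(f,x0,loss="soft_l1");return s.x,np.abs(s.fun).max()
def proj_box(m,p,r,h,z0): return box(proj(m,cyl(p[0],p[1],r,h,z0)))
E
python3 - <<'E'
from h import *
px={"jar_red_mid":[(162,170),(404,358)],"jar_yellow_mid":[(284,187),(286,226)],"jar_blue_mid":[(317,204),(274,190)],"jar_white_mid":[(397,239),(252,128)],"jar_green_mid":[(361,210),(248,160)],"bottle_blue_mid":[(431,272),(260,101)]}
cams=["scene","side"];M={c:ctrl.camera_model(c) for c in cams};im={c:ctrl.snapshot(c) for c in cams}
for k,ps in px.items():
    obs=[]
    r,h=(.022,.094) if "bottle" in k else (.024,.07)
    for c,p in zip(cams,ps):
        d=[o for o in ctrl.outline_of(c,k) if np.hypot(*(np.array(o["at"])-p))<14]
        if d: obs.append((M[c],maskbox(d[0]["mask"])))
        else: print("miss",k,c)
    g=ray(M["scene"],ps[0],.04)[:2]
    print(k,np.round(g,3),*[np.round(fit([o],g,r,h)[0],4) for o in obs],*[np.round(q,4) for q in fit(obs,g,r,h)])
for n,p,q,z in[("pinkA",(286,157),(246,252),.037),("pinkB",(321,175),(238,208),.037),("cup",(238,178),(321,265),.04),("tape",(215,164),(323,321),.012)]:
    print(n,np.round(ray(M["scene"],p,z)[:2],3),np.round(ray(M["side"],q,z)[:2],3))
# linings by network
L=[]
for k in["red","blue","yellow","white"]:
    for c in cams:
        d=ctrl.outline_of(c,f"lining_{k}_top")[:3]
        for o in d: print(k,c,round(o["confidence"],2),np.round(o["at"]),o["mask"].sum(),np.round(ray(M[c],np.array(np.nonzero(o["mask"])[::-1]).mean(1)+.5,.008)[:2],4))
A=cv2.resize(im["scene"][140:300,140:460],(800,400),interpolation=cv2.INTER_CUBIC)
cv2.imwrite("pics/c.png",A[...,::-1])
E
```

```text
jar_red_mid [ 0.543 -0.411] [ 0.5466 -0.4078] [ 0.5459 -0.4119] [ 0.5457 -0.4109] 1.3382
jar_yellow_mid [ 0.455 -0.057] [ 0.4597 -0.0574] [ 0.4558 -0.061 ] [ 0.4567 -0.0597] 1.7691
jar_blue_mid [0.471 0.052] [0.4693 0.0529] [0.4671 0.048 ] [0.4675 0.0503] 2.1804
jar_white_mid [0.488 0.293] [0.4891 0.2939] [0.4878 0.2905] [0.4886 0.293 ] 0.696
miss jar_green_mid scene
jar_green_mid [0.44  0.173] [0.44   0.1694] [0.44   0.1694] 0.515
bottle_blue_mid [0.547 0.405] [0.5605 0.402 ] [0.5494 0.3954] [0.5523 0.4018] 6.7792
pinkA [ 0.351 -0.097] [ 0.35  -0.099]
pinkB [0.371 0.024] [0.369 0.023]
cup [ 0.48  -0.193] [ 0.484 -0.186]
tape [ 0.444 -0.292] [ 0.445 -0.288]
red scene 0.65 [243. 228.] 427 [ 0.606  -0.1097]
red side 0.71 [358. 232.] 582 [ 0.6077 -0.1113]
red side 0.66 [405. 358.] 985 [ 0.5566 -0.405 ]
blue scene 0.6 [317. 207.] 395 [0.4519 0.0464]
blue scene 0.36 [290. 249.] 441 [0.6225 0.0301]
blue side 0.72 [341. 205.] 470 [ 0.6145 -0.0403]
yellow scene 0.91 [287. 250.] 423 [0.6238 0.0291]
yellow side 0.62 [336. 185.] 445 [0.6251 0.0293]
yellow side 0.29 [343. 206.] 522 [ 0.614  -0.0394]
white scene 0.59 [309. 258.] 506 [0.6307 0.0987]
white side 0.73 [330. 167.] 393 [0.6323 0.0996]
white side 0.25 [402. 356.] 1050 [ 0.5561 -0.4056]
```

View pics/c.png

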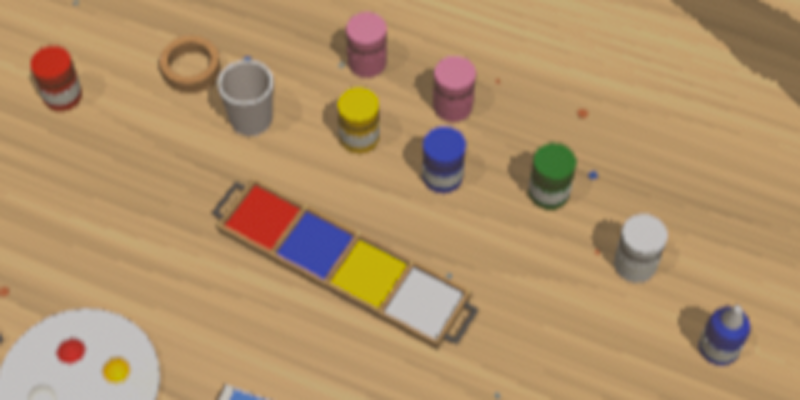

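The crop confirms it: the flat-lidded blue jar, the nozzle bottle apart from it, the yellow jar as distinct from the two pink ones, and the card order red, blue, yellow, white. The sizes and heights fit. The row is turned about 0.118 rad, with cards at R(.607,-.110), B(.615,-.040), Y(.6235,.029) and W(.632,.099). I'll close along the caddy's x for every jar, starting with white.

Emit:
{"fn": "apply_moves", "kwargs": {
  "targets": [
    {"dx": 0.329, "dy": -0.525, "dz": -0.134, "rz": -0.396},
    {"dx": 0.329, "dy": -0.525, "dz": -0.134, "rz": -0.396},
    {"dx": 0.329, "dy": -0.525, "dz": -0.134, "rz": -0.396},
    {"dx": 0.329, "dy": -0.525, "dz": -0.134, "rz": -0.396},
    {"dx": 0.329, "dy": -0.525, "dz": -0.134, "rz": -0.396},
    {"dx": 0.329, "dy": -0.525, "dz": -0.134, "rz": -0.396},
    {"dx": 0.329, "dy": -0.525, "dz": -0.134, "rz": -0.396},
    {"dx": 0.329, "dy": -0.525, "dz": -0.134, "rz": -0.396},
    {"dx": 0.329, "dy": -0.525, "dz": -0.134, "rz": -0.396},
    {"dx": 0.329, "dy": -0.525, "dz": -0.134, "rz": -0.396}
  ],
  "grip": 0.88
}}

```text
invalid input at $.targets[0]: expected keys dx, dy, dz, rx, ry, rz
```

Emit:
{"fn": "apply_moves", "kwargs": {
  "targets": [
    {"dx": 0.329, "dy": -0.525, "dz": -0.134, "rx": 0, "ry": 0, "rz": -0.396},
    {"dx": 0.329, "dy": -0.525, "dz": -0.134, "rx": 0, "ry": 0, "rz": -0.396},
    {"dx": 0.329, "dy": -0.525, "dz": -0.134, "rx": 0, "ry": 0, "rz": -0.396},
    {"dx": 0.329, "dy": -0.525, "dz": -0.134, "rx": 0, "ry": 0, "rz": -0.396},
    {"dx": 0.329, "dy": -0.525, "dz": -0.134, "rx": 0, "ry": 0, "rz": -0.396},
    {"dx": 0.329, "dy": -0.525, "dz": -0.134, "rx": 0, "ry": 0, "rz": -0.396},
    {"dx": 0.329, "dy": -0.525, "dz": -0.134, "rx": 0, "ry": 0, "rz": -0.396},
    {"dx": 0.329, "dy": -0.525, "dz": -0.134, "rx": 0, "ry": 0, "rz": -0.396},
    {"dx": 0.329, "dy": -0.525, "dz": -0.134, "rx": 0, "ry": 0, "rz": -0.396},
    {"dx": 0.329, "dy": -0.525, "dz": -0.134, "rx": 0, "ry": 0, "rz": -0.396}
  ],
  "grip": 0.88
}}

```text
clock: 2.45
ee_pos: [0.4885, 0.2951, 0.1511]
tcp_rot: [[0.117, 0.993, 0.0], [0.993, -0.117, 0.001], [0.001, 0.0, -1.0]]
contact_force: [0.4, -0.3, -0.8]
opening: 0.075
grip_force: 0.0
```

```bash
python3 - <<'E'
from h import *
s=ctrl.get_state();print(s["clock"],s["ee_pos"],np.round(s["tcp_rot"],3).tolist(),s["opening"])
m=ctrl.camera_model("wrist");a=ctrl.snapshot("wrist");cv2.imwrite("pics/w.png",a[...,::-1])
print(proj(m,[[.4886,.293,.07]]))
for o in ctrl.outline_of("wrist","jar_white_mid"):
    print(o["confidence"],o["at"],fit([(m,maskbox(o["mask"]))],[.4886,.293],.024,.07))
E
```

```text
2.45 [0.4884916  0.29507913 0.15114577] [[0.117, 0.993, 0.0], [0.993, -0.117, 0.001], [0.001, 0.0, -1.0]] 0.07502609656179378
[[278.73412677 219.92950939]]
0.92 [274.5, 210.5] (array([0.4863772 , 0.28956004]), np.float64(0.7847848532865385))
```

View pics/w.png

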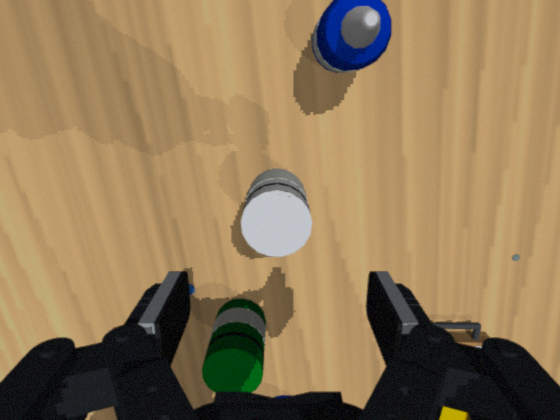

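Wrist view: the white jar is at (276,215) between the fingers, with green (238,350) and the bottle (352,35) clear. It reads (.4865,.2895), 3 mm from the first measurement. Going down to grip.

Emit:
{"fn": "apply_moves", "kwargs": {
  "targets": [
    {"dx": -0.002, "dy": -0.006, "dz": -0.08, "rx": 0, "ry": 0, "rz": 0},
    {"dx": -0.002, "dy": -0.006, "dz": -0.14, "rx": 0, "ry": 0, "rz": 0},
    {"dx": -0.002, "dy": -0.006, "dz": -0.18, "rx": 0, "ry": 0, "rz": 0},
    {"dx": -0.002, "dy": -0.006, "dz": -0.203, "rx": 0, "ry": 0, "rz": 0},
    {"dx": -0.002, "dy": -0.006, "dz": -0.203, "rx": 0, "ry": 0, "rz": 0},
    {"dx": -0.002, "dy": -0.006, "dz": -0.203, "rx": 0, "ry": 0, "rz": 0}
  ]
}}

```text
clock: 3.3
ee_pos: [0.4885, 0.2907, 0.0301]
tcp_rot: [[0.12, 0.993, 0.002], [0.993, -0.12, 0.001], [0.001, 0.002, -1.0]]
contact_force: [0.5, -0.8, 0.2]
opening: 0.0753
grip_force: 0.0
```

Emit:
{"fn": "apply_moves", "kwargs": {
  "targets": [
    {"dx": 0, "dy": 0, "dz": 0, "rx": 0, "ry": 0, "rz": 0},
    {"dx": 0, "dy": 0, "dz": 0, "rx": 0, "ry": 0, "rz": 0},
    {"dx": 0, "dy": 0, "dz": 0, "rx": 0, "ry": 0, "rz": 0},
    {"dx": 0, "dy": 0, "dz": 0, "rx": 0, "ry": 0, "rz": 0},
    {"dx": 0, "dy": 0, "dz": 0, "rx": 0, "ry": 0, "rz": 0},
    {"dx": 0, "dy": 0, "dz": 0, "rx": 0, "ry": 0, "rz": 0},
    {"dx": 0, "dy": 0, "dz": 0, "rx": 0, "ry": 0, "rz": 0}
  ],
  "grip": 0.4,
  "force": 35
}}

```text
clock: 4.18
ee_pos: [0.4883, 0.2906, 0.0302]
tcp_rot: [[0.12, 0.993, 0.001], [0.993, -0.12, 0.001], [0.001, 0.001, -1.0]]
contact_force: [-1.3, -0.4, 6.3]
opening: 0.0472
grip_force: 36.1
```

Emit:
{"fn": "apply_moves", "kwargs": {
  "targets": [
    {"dx": 0, "dy": 0, "dz": 0.05, "rx": 0, "ry": 0, "rz": 0},
    {"dx": 0, "dy": 0, "dz": 0.1, "rx": 0, "ry": 0, "rz": 0},
    {"dx": 0.04, "dy": -0.053, "dz": 0.12, "rx": 0, "ry": 0, "rz": 0},
    {"dx": 0.1, "dy": -0.133, "dz": 0.12, "rx": 0, "ry": 0, "rz": 0},
    {"dx": 0.16, "dy": -0.213, "dz": 0.12, "rx": 0, "ry": 0, "rz": 0},
    {"dx": 0.21, "dy": -0.28, "dz": 0.12, "rx": 0, "ry": 0, "rz": 0},
    {"dx": 0.24, "dy": -0.32, "dz": 0.12, "rx": 0, "ry": 0, "rz": 0},
    {"dx": 0.24, "dy": -0.32, "dz": 0.12, "rx": 0, "ry": 0, "rz": 0},
    {"dx": 0.24, "dy": -0.32, "dz": 0.12, "rx": 0, "ry": 0, "rz": 0}
  ]
}}

```text
clock: 5.3
ee_pos: [0.631, 0.0992, 0.1007]
tcp_rot: [[0.119, 0.993, -0.001], [0.993, -0.119, 0.001], [0.001, -0.001, -1.0]]
contact_force: [-0.1, 0.4, -0.6]
opening: 0.0475
grip_force: 36.4
```

```bash
python3 - <<'E'
from h import *
s=ctrl.get_state();print(s["clock"],s["ee_pos"],s["opening"])
for n in("wrist","side"):
    m=ctrl.camera_model(n);a=ctrl.snapshot(n);cv2.imwrite(f"pics/{n}2.png",a[...,::-1])
    for k in["blue","yellow","white"]:
        for o in ctrl.outline_of(n,f"lining_{k}_top")[:2]: print(n,k,round(o["confidence"],2),np.round(o["at"]),o["mask"].sum(),np.round(ray(m,np.array(np.nonzero(o["mask"])[::-1]).mean(1)+.5,.008)[:2],4))
    for o in ctrl.outline_of(n,"jar_white_mid")[:2]: print(n,o["confidence"],o["at"],fit([(m,maskbox(o["mask"]))],s["ee_pos"][:2],.024,.07,s["ee_pos"][2]-.030))
E
```

```text
5.3 [0.630998   0.09921907 0.10072349] 0.0474680521818029
wrist blue 0.72 [276. 392.] 408 [ 0.6108 -0.0575]
wrist yellow 0.58 [ 45. 321.] 8352 [0.443  0.0305]
wrist white 0.92 [277. 194.] 4798 [0.6314 0.1097]
wrist white 0.74 [274. 393.] 387 [ 0.6099 -0.0575]
wrist 0.56 [276.3, 307.9] (array([0.63071083, 0.09876765]), np.float64(2.5353923760845305))
side blue 0.95 [343. 205.] 508 [ 0.615  -0.0408]
side yellow 0.85 [336. 186.] 429 [0.6235 0.0287]
side yellow 0.64 [405. 355.] 1073 [ 0.5562 -0.4051]
side white 0.57 [332. 169.] 348 [0.634  0.0985]
side 0.58 [332.0, 139.4] (array([0.63221807, 0.09865051]), np.float64(0.5753932975302405))
```

View pics/wrist2.png

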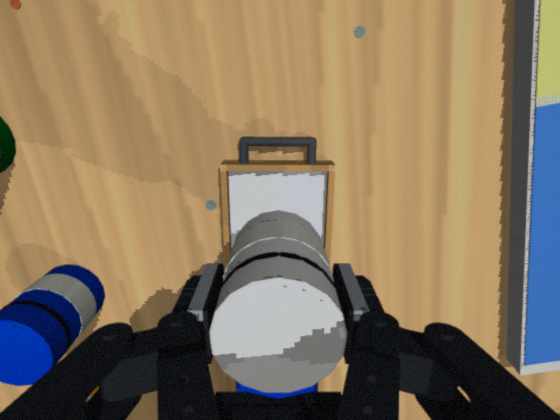

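Wrist view: the held white jar at (280,330) is centred over the white card (277,194), which shows beyond it. Setting it down.

Emit:
{"fn": "apply_moves", "kwargs": {
  "targets": [
    {"dx": 0.001, "dy": 0, "dz": -0.05, "rx": 0, "ry": 0, "rz": 0},
    {"dx": 0.001, "dy": 0, "dz": -0.085, "rx": 0, "ry": 0, "rz": 0},
    {"dx": 0.001, "dy": 0, "dz": -0.097, "rx": 0, "ry": 0, "rz": 0},
    {"dx": 0.001, "dy": 0, "dz": -0.101, "rx": 0, "ry": 0, "rz": 0},
    {"dx": 0.001, "dy": 0, "dz": -0.103, "rx": 0, "ry": 0, "rz": 0},
    {"dx": 0.001, "dy": 0, "dz": -0.104, "rx": 0, "ry": 0, "rz": 0},
    {"dx": 0.001, "dy": 0, "dz": -0.104, "rx": 0, "ry": 0, "rz": 0}
  ]
}}

```text
clock: 6.68
ee_pos: [0.6327, 0.0982, 0.0392]
tcp_rot: [[0.12, 0.993, 0.001], [0.993, -0.12, 0.0], [0.0, 0.001, -1.0]]
contact_force: [0.3, 0.7, -1.0]
opening: 0.0475
grip_force: 36.4
```

Emit:
{"fn": "apply_moves", "kwargs": {
  "targets": [
    {"dx": 0, "dy": 0, "dz": -0.001, "rx": 0, "ry": 0, "rz": 0},
    {"dx": 0, "dy": 0, "dz": -0.002, "rx": 0, "ry": 0, "rz": 0},
    {"dx": 0, "dy": 0, "dz": -0.002, "rx": 0, "ry": 0, "rz": 0}
  ]
}}

```text
clock: 7.05
ee_pos: [0.6326, 0.0982, 0.0382]
tcp_rot: [[0.12, 0.993, 0.0], [0.993, -0.12, 0.0], [0.0, 0.0, -1.0]]
contact_force: [-1.6, -0.6, 4.8]
opening: 0.0472
grip_force: 36.8
```

Emit:
{"fn": "apply_moves", "kwargs": {
  "targets": [
    {"dx": 0, "dy": 0, "dz": 0, "rx": 0, "ry": 0, "rz": 0},
    {"dx": 0, "dy": 0, "dz": 0, "rx": 0, "ry": 0, "rz": 0},
    {"dx": 0, "dy": 0, "dz": 0, "rx": 0, "ry": 0, "rz": 0},
    {"dx": 0, "dy": 0, "dz": 0, "rx": 0, "ry": 0, "rz": 0},
    {"dx": 0, "dy": 0, "dz": 0, "rx": 0, "ry": 0, "rz": 0},
    {"dx": 0, "dy": 0, "dz": 0.03, "rx": 0, "ry": 0, "rz": 0},
    {"dx": 0, "dy": 0, "dz": 0.1, "rx": 0, "ry": 0, "rz": 0},
    {"dx": 0, "dy": 0, "dz": 0.18, "rx": 0, "ry": 0, "rz": 0},
    {"dx": 0, "dy": 0, "dz": 0.18, "rx": 0, "ry": 0, "rz": 0}
  ],
  "grip": 0.88
}}

```text
clock: 8.18
ee_pos: [0.6358, 0.0983, 0.1515]
tcp_rot: [[0.12, 0.993, 0.01], [0.993, -0.12, 0.002], [0.004, 0.01, -1.0]]
contact_force: [0.2, -0.3, -0.3]
opening: 0.0749
grip_force: 0.0
```

White is set down and released. Next the blue jar at (.4675,.0495).

Emit:
{"fn": "apply_moves", "kwargs": {
  "targets": [
    {"dx": -0.09, "dy": -0.026, "dz": 0.0, "rx": 0, "ry": 0, "rz": 0},
    {"dx": -0.18, "dy": -0.053, "dz": 0.0, "rx": 0, "ry": 0, "rz": 0},
    {"dx": -0.275, "dy": -0.081, "dz": 0.0, "rx": 0, "ry": 0, "rz": 0},
    {"dx": -0.275, "dy": -0.081, "dz": 0.0, "rx": 0, "ry": 0, "rz": 0},
    {"dx": -0.275, "dy": -0.081, "dz": 0.0, "rx": 0, "ry": 0, "rz": 0},
    {"dx": -0.275, "dy": -0.081, "dz": 0.0, "rx": 0, "ry": 0, "rz": 0}
  ]
}}

```text
clock: 8.93
ee_pos: [0.4691, 0.0501, 0.146]
tcp_rot: [[0.119, 0.993, 0.002], [0.993, -0.119, 0.0], [0.0, 0.002, -1.0]]
contact_force: [-0.4, -0.0, 0.8]
opening: 0.0753
grip_force: 0.0
```

```bash
python3 - <<'E'
from h import *
s=ctrl.get_state();print(s["clock"],s["ee_pos"],s["opening"])
m=ctrl.camera_model("wrist");a=ctrl.snapshot("wrist")
for o in ctrl.outline_of("wrist","jar_blue_mid")[:3]:
    print(o["confidence"],o["at"],fit([(m,maskbox(o["mask"]))],[.4675,.05],.024,.07))
m=ctrl.camera_model("side");a=ctrl.snapshot("side")
for o in ctrl.outline_of("side","jar_white_mid")[:2]: print("placed",o["confidence"],o["at"],fit([(m,maskbox(o["mask"]))],[.632,.099],.024,.07,.008))
E
```

```text
8.925 [0.46906782 0.05007741 0.14598495] 0.07526898163106434
0.91 [272.6, 211.8] (array([0.46616613, 0.05017211]), np.float64(2.196115461655836))
placed 0.67 [331.1, 154.8] (array([0.63237424, 0.09891315]), np.float64(1.1818900216483712))
```

Emit:
{"fn": "apply_moves", "kwargs": {
  "targets": [
    {"dx": -0.003, "dy": 0, "dz": -0.08, "rx": 0, "ry": 0, "rz": 0},
    {"dx": -0.003, "dy": 0, "dz": -0.14, "rx": 0, "ry": 0, "rz": 0},
    {"dx": -0.003, "dy": 0, "dz": -0.18, "rx": 0, "ry": 0, "rz": 0},
    {"dx": -0.003, "dy": 0, "dz": -0.193, "rx": 0, "ry": 0, "rz": 0},
    {"dx": -0.003, "dy": 0, "dz": -0.193, "rx": 0, "ry": 0, "rz": 0},
    {"dx": -0.003, "dy": 0, "dz": -0.193, "rx": 0, "ry": 0, "rz": 0}
  ]
}}

```text
clock: 9.88
ee_pos: [0.4665, 0.0497, 0.0306]
tcp_rot: [[0.12, 0.993, 0.002], [0.993, -0.12, 0.0], [0.001, 0.002, -1.0]]
contact_force: [-1.4, 0.4, 0.4]
opening: 0.0754
grip_force: 0.0
```

Emit:
{"fn": "apply_moves", "kwargs": {
  "targets": [
    {"dx": 0, "dy": 0, "dz": 0, "rx": 0, "ry": 0, "rz": 0},
    {"dx": 0, "dy": 0, "dz": 0, "rx": 0, "ry": 0, "rz": 0},
    {"dx": 0, "dy": 0, "dz": 0, "rx": 0, "ry": 0, "rz": 0},
    {"dx": 0, "dy": 0, "dz": 0, "rx": 0, "ry": 0, "rz": 0},
    {"dx": 0, "dy": 0, "dz": 0, "rx": 0, "ry": 0, "rz": 0},
    {"dx": 0, "dy": 0, "dz": 0, "rx": 0, "ry": 0, "rz": 0},
    {"dx": 0, "dy": 0, "dz": 0, "rx": 0, "ry": 0, "rz": 0}
  ],
  "grip": 0.4,
  "force": 35
}}

```text
clock: 10.75
ee_pos: [0.4662, 0.0497, 0.0306]
tcp_rot: [[0.12, 0.993, 0.001], [0.993, -0.12, 0.001], [0.001, 0.001, -1.0]]
contact_force: [-1.2, 0.2, 7.4]
opening: 0.0477
grip_force: 35.4
```

Emit:
{"fn": "apply_moves", "kwargs": {
  "targets": [
    {"dx": 0, "dy": 0, "dz": 0.05, "rx": 0, "ry": 0, "rz": 0},
    {"dx": 0, "dy": 0, "dz": 0.1, "rx": 0, "ry": 0, "rz": 0},
    {"dx": 0.05, "dy": -0.03, "dz": 0.14, "rx": 0, "ry": 0, "rz": 0},
    {"dx": 0.12, "dy": -0.073, "dz": 0.14, "rx": 0, "ry": 0, "rz": 0},
    {"dx": 0.19, "dy": -0.115, "dz": 0.14, "rx": 0, "ry": 0, "rz": 0},
    {"dx": 0.23, "dy": -0.14, "dz": 0.14, "rx": 0, "ry": 0, "rz": 0},
    {"dx": 0.248, "dy": -0.15, "dz": 0.14, "rx": 0, "ry": 0, "rz": 0},
    {"dx": 0.248, "dy": -0.15, "dz": 0.14, "rx": 0, "ry": 0, "rz": 0},
    {"dx": 0.248, "dy": -0.15, "dz": 0.14, "rx": 0, "ry": 0, "rz": 0}
  ]
}}

```text
clock: 11.88
ee_pos: [0.6132, -0.0393, 0.1135]
tcp_rot: [[0.119, 0.993, -0.001], [0.993, -0.119, 0.001], [0.001, -0.002, -1.0]]
contact_force: [0.0, 1.1, -1.1]
opening: 0.0468
grip_force: 36.6
```

Emit:
{"fn": "apply_moves", "kwargs": {
  "targets": [
    {"dx": 0, "dy": 0, "dz": -0.05, "rx": 0, "ry": 0, "rz": 0},
    {"dx": 0, "dy": 0, "dz": -0.095, "rx": 0, "ry": 0, "rz": 0},
    {"dx": 0, "dy": 0, "dz": -0.115, "rx": 0, "ry": 0, "rz": 0},
    {"dx": 0, "dy": 0, "dz": -0.122, "rx": 0, "ry": 0, "rz": 0},
    {"dx": 0, "dy": 0, "dz": -0.125, "rx": 0, "ry": 0, "rz": 0},
    {"dx": 0, "dy": 0, "dz": -0.127, "rx": 0, "ry": 0, "rz": 0},
    {"dx": 0, "dy": 0, "dz": -0.127, "rx": 0, "ry": 0, "rz": 0},
    {"dx": 0, "dy": 0, "dz": -0.127, "rx": 0, "ry": 0, "rz": 0}
  ]
}}

```text
clock: 12.88
ee_pos: [0.6151, -0.0404, 0.0386]
tcp_rot: [[0.12, 0.993, 0.002], [0.993, -0.12, 0.0], [0.0, 0.002, -1.0]]
contact_force: [-1.0, 1.3, 6.6]
opening: 0.0473
grip_force: 37.0
```

Emit:
{"fn": "apply_moves", "kwargs": {
  "targets": [
    {"dx": 0, "dy": 0, "dz": 0, "rx": 0, "ry": 0, "rz": 0},
    {"dx": 0, "dy": 0, "dz": 0, "rx": 0, "ry": 0, "rz": 0},
    {"dx": 0, "dy": 0, "dz": 0, "rx": 0, "ry": 0, "rz": 0},
    {"dx": 0, "dy": 0, "dz": 0, "rx": 0, "ry": 0, "rz": 0},
    {"dx": 0, "dy": 0, "dz": 0, "rx": 0, "ry": 0, "rz": 0},
    {"dx": 0, "dy": 0, "dz": 0.03, "rx": 0, "ry": 0, "rz": 0},
    {"dx": 0, "dy": 0, "dz": 0.1, "rx": 0, "ry": 0, "rz": 0},
    {"dx": 0, "dy": 0, "dz": 0.18, "rx": 0, "ry": 0, "rz": 0},
    {"dx": 0, "dy": 0, "dz": 0.18, "rx": 0, "ry": 0, "rz": 0}
  ],
  "grip": 0.88
}}

```text
clock: 14.0
ee_pos: [0.6177, -0.041, 0.1512]
tcp_rot: [[0.12, 0.993, 0.01], [0.993, -0.12, 0.0], [0.001, 0.01, -1.0]]
contact_force: [0.5, 0.0, 0.0]
opening: 0.0754
grip_force: 0.0
```

Emit:
{"fn": "apply_moves", "kwargs": {
  "targets": [
    {"dx": -0.09, "dy": -0.011, "dz": 0.0, "rx": 0, "ry": 0, "rz": 0},
    {"dx": -0.18, "dy": -0.022, "dz": 0.0, "rx": 0, "ry": 0, "rz": 0},
    {"dx": -0.264, "dy": -0.033, "dz": 0.0, "rx": 0, "ry": 0, "rz": 0},
    {"dx": -0.264, "dy": -0.033, "dz": 0.0, "rx": 0, "ry": 0, "rz": 0},
    {"dx": -0.264, "dy": -0.033, "dz": 0.0, "rx": 0, "ry": 0, "rz": 0},
    {"dx": -0.264, "dy": -0.033, "dz": 0.0, "rx": 0, "ry": 0, "rz": 0}
  ]
}}

```text
clock: 14.75
ee_pos: [0.4574, -0.06, 0.1458]
tcp_rot: [[0.119, 0.993, 0.001], [0.993, -0.119, -0.0], [-0.0, 0.001, -1.0]]
contact_force: [0.5, 0.1, 0.3]
opening: 0.0754
grip_force: 0.0
```

```bash
python3 - <<'E'
from h import *
s=ctrl.get_state();print(s["clock"],s["ee_pos"],s["opening"])
m=ctrl.camera_model("wrist");a=ctrl.snapshot("wrist");cv2.imwrite("pics/w3.png",a[...,::-1])
for o in ctrl.outline_of("wrist","jar_yellow_mid")[:3]:
    print(o["confidence"],o["at"],fit([(m,maskbox(o["mask"]))],[.4567,-.06],.024,.07))
m=ctrl.camera_model("side");a=ctrl.snapshot("side")
for o in ctrl.outline_of("side","jar_blue_mid")[:2]: print("placed",o["confidence"],o["at"],fit([(m,maskbox(o["mask"]))],[.615,-.04],.024,.07,.008))
E
```

```text
14.75 [ 0.45744573 -0.06003637  0.14581754] 0.07541723489994939
0.93 [141.0, 265.0] (array([ 0.35232233, -0.09616975]), np.float64(1.6961207925269832))
0.86 [272.0, 209.5] (array([ 0.45514476, -0.06018497]), np.float64(1.0230589523417848))
0.64 [124.9, 102.1] (array([0.37030639, 0.02321751]), np.float64(1.4043875508522206))
placed 0.56 [347.0, 196.3] (array([ 0.61590324, -0.04097965]), np.float64(0.15891590530759458))
```

View pics/w3.png

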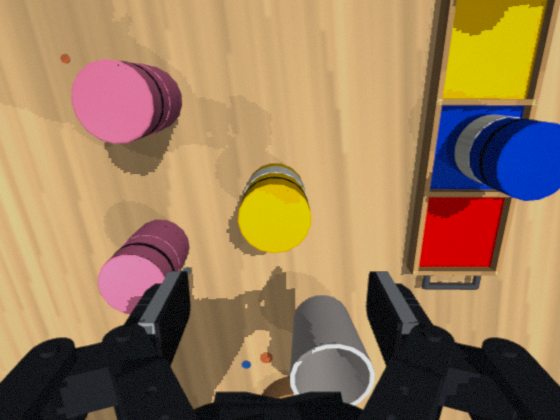

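The wrist view shows the yellow jar at (275,210) between the fingers, the pink ones at (120,100) and (140,265), and the cup at (330,350), all clear. Blue stands in its compartment. Gripping yellow at (.456,-.060).

Emit:
{"fn": "apply_moves", "kwargs": {
  "targets": [
    {"dx": -0.002, "dy": 0, "dz": -0.08, "rx": 0, "ry": 0, "rz": 0},
    {"dx": -0.002, "dy": 0, "dz": -0.14, "rx": 0, "ry": 0, "rz": 0},
    {"dx": -0.002, "dy": 0, "dz": -0.18, "rx": 0, "ry": 0, "rz": 0},
    {"dx": -0.002, "dy": 0, "dz": -0.193, "rx": 0, "ry": 0, "rz": 0},
    {"dx": -0.002, "dy": 0, "dz": -0.193, "rx": 0, "ry": 0, "rz": 0},
    {"dx": -0.002, "dy": 0, "dz": -0.193, "rx": 0, "ry": 0, "rz": 0}
  ]
}}

```text
clock: 15.7
ee_pos: [0.4557, -0.0603, 0.0306]
tcp_rot: [[0.12, 0.993, 0.002], [0.993, -0.12, 0.0], [0.0, 0.002, -1.0]]
contact_force: [0.9, 0.1, -0.4]
opening: 0.0753
grip_force: 0.0
```

Emit:
{"fn": "apply_moves", "kwargs": {
  "targets": [
    {"dx": 0, "dy": 0, "dz": 0, "rx": 0, "ry": 0, "rz": 0},
    {"dx": 0, "dy": 0, "dz": 0, "rx": 0, "ry": 0, "rz": 0},
    {"dx": 0, "dy": 0, "dz": 0, "rx": 0, "ry": 0, "rz": 0},
    {"dx": 0, "dy": 0, "dz": 0, "rx": 0, "ry": 0, "rz": 0},
    {"dx": 0, "dy": 0, "dz": 0, "rx": 0, "ry": 0, "rz": 0},
    {"dx": 0, "dy": 0, "dz": 0, "rx": 0, "ry": 0, "rz": 0},
    {"dx": 0, "dy": 0, "dz": 0, "rx": 0, "ry": 0, "rz": 0}
  ],
  "grip": 0.4,
  "force": 35
}}

```text
clock: 16.58
ee_pos: [0.4553, -0.0602, 0.0306]
tcp_rot: [[0.12, 0.993, 0.001], [0.993, -0.12, 0.0], [0.001, 0.001, -1.0]]
contact_force: [-0.3, 0.0, 6.0]
opening: 0.0476
grip_force: 35.5
```

Emit:
{"fn": "apply_moves", "kwargs": {
  "targets": [
    {"dx": 0, "dy": 0, "dz": 0.05, "rx": 0, "ry": 0, "rz": 0},
    {"dx": 0, "dy": 0, "dz": 0.12, "rx": 0, "ry": 0, "rz": 0},
    {"dx": 0.05, "dy": 0.027, "dz": 0.17, "rx": 0, "ry": 0, "rz": 0},
    {"dx": 0.13, "dy": 0.069, "dz": 0.18, "rx": 0, "ry": 0, "rz": 0},
    {"dx": 0.21, "dy": 0.112, "dz": 0.18, "rx": 0, "ry": 0, "rz": 0},
    {"dx": 0.26, "dy": 0.138, "dz": 0.18, "rx": 0, "ry": 0, "rz": 0},
    {"dx": 0.28, "dy": 0.149, "dz": 0.18, "rx": 0, "ry": 0, "rz": 0},
    {"dx": 0.28, "dy": 0.149, "dz": 0.18, "rx": 0, "ry": 0, "rz": 0},
    {"dx": 0.28, "dy": 0.149, "dz": 0.18, "rx": 0, "ry": 0, "rz": 0},
    {"dx": 0.28, "dy": 0.149, "dz": 0.18, "rx": 0, "ry": 0, "rz": 0}
  ]
}}

```text
clock: 17.82
ee_pos: [0.6218, 0.0281, 0.138]
tcp_rot: [[0.121, 0.993, -0.0], [0.993, -0.121, -0.0], [-0.0, -0.0, -1.0]]
contact_force: [-0.2, -0.5, -1.6]
opening: 0.0479
grip_force: 36.6
```

Emit:
{"fn": "apply_moves", "kwargs": {
  "targets": [
    {"dx": 0, "dy": 0, "dz": -0.06, "rx": 0, "ry": 0, "rz": 0},
    {"dx": 0, "dy": 0, "dz": -0.115, "rx": 0, "ry": 0, "rz": 0},
    {"dx": 0, "dy": 0, "dz": -0.15, "rx": 0, "ry": 0, "rz": 0},
    {"dx": 0, "dy": 0, "dz": -0.16, "rx": 0, "ry": 0, "rz": 0},
    {"dx": 0, "dy": 0, "dz": -0.164, "rx": 0, "ry": 0, "rz": 0},
    {"dx": 0, "dy": 0, "dz": -0.167, "rx": 0, "ry": 0, "rz": 0},
    {"dx": 0, "dy": 0, "dz": -0.167, "rx": 0, "ry": 0, "rz": 0},
    {"dx": 0, "dy": 0, "dz": -0.167, "rx": 0, "ry": 0, "rz": 0}
  ]
}}

```text
clock: 18.82
ee_pos: [0.6236, 0.0291, 0.0386]
tcp_rot: [[0.12, 0.993, 0.002], [0.993, -0.12, 0.0], [0.0, 0.002, -1.0]]
contact_force: [-0.6, -0.1, 4.3]
opening: 0.0469
grip_force: 36.9
```

Emit:
{"fn": "apply_moves", "kwargs": {
  "targets": [
    {"dx": 0, "dy": 0, "dz": 0, "rx": 0, "ry": 0, "rz": 0},
    {"dx": 0, "dy": 0, "dz": 0, "rx": 0, "ry": 0, "rz": 0},
    {"dx": 0, "dy": 0, "dz": 0, "rx": 0, "ry": 0, "rz": 0},
    {"dx": 0, "dy": 0, "dz": 0, "rx": 0, "ry": 0, "rz": 0},
    {"dx": 0, "dy": 0, "dz": 0, "rx": 0, "ry": 0, "rz": 0},
    {"dx": 0, "dy": 0, "dz": 0.03, "rx": 0, "ry": 0, "rz": 0},
    {"dx": 0, "dy": 0, "dz": 0.1, "rx": 0, "ry": 0, "rz": 0},
    {"dx": 0, "dy": 0, "dz": 0.18, "rx": 0, "ry": 0, "rz": 0},
    {"dx": 0, "dy": 0, "dz": 0.18, "rx": 0, "ry": 0, "rz": 0}
  ],
  "grip": 0.88
}}

```text
clock: 19.95
ee_pos: [0.6261, 0.0289, 0.1513]
tcp_rot: [[0.12, 0.993, 0.01], [0.993, -0.12, 0.001], [0.003, 0.01, -1.0]]
contact_force: [-0.7, 0.0, -1.2]
opening: 0.0753
grip_force: 0.0
```

Emit:
{"fn": "apply_moves", "kwargs": {
  "targets": [
    {"dx": -0.017, "dy": -0.095, "dz": 0.0, "rx": 0, "ry": 0, "rz": 0},
    {"dx": -0.034, "dy": -0.19, "dz": 0.0, "rx": 0, "ry": 0, "rz": 0},
    {"dx": -0.051, "dy": -0.285, "dz": 0.0, "rx": 0, "ry": 0, "rz": 0},
    {"dx": -0.067, "dy": -0.38, "dz": 0.0, "rx": 0, "ry": 0, "rz": 0},
    {"dx": -0.084, "dy": -0.475, "dz": 0.0, "rx": 0, "ry": 0, "rz": 0},
    {"dx": -0.101, "dy": -0.57, "dz": 0.0, "rx": 0, "ry": 0, "rz": 0},
    {"dx": -0.118, "dy": -0.665, "dz": 0.0, "rx": 0, "ry": 0, "rz": 0},
    {"dx": -0.13, "dy": -0.733, "dz": 0.0, "rx": 0, "ry": 0, "rz": 0},
    {"dx": -0.13, "dy": -0.733, "dz": 0.0, "rx": 0, "ry": 0, "rz": 0},
    {"dx": -0.13, "dy": -0.733, "dz": 0.0, "rx": 0, "ry": 0, "rz": 0}
  ]
}}

```text
clock: 21.2
ee_pos: [0.545, -0.4095, 0.1452]
tcp_rot: [[0.119, 0.993, -0.0], [0.993, -0.119, 0.002], [0.001, -0.0, -1.0]]
contact_force: [0.7, -0.3, 0.0]
opening: 0.0753
grip_force: 0.0
```

Emit:
{"fn": "apply_moves", "kwargs": {
  "targets": [
    {"dx": 0, "dy": 0, "dz": 0.0, "rx": 0, "ry": 0, "rz": 0},
    {"dx": 0, "dy": 0, "dz": 0.0, "rx": 0, "ry": 0, "rz": 0}
  ]
}}

```text
clock: 21.45
ee_pos: [0.5456, -0.4091, 0.1456]
tcp_rot: [[0.117, 0.993, 0.0], [0.993, -0.117, 0.001], [0.001, 0.0, -1.0]]
contact_force: [-0.2, -0.5, 0.1]
opening: 0.0748
grip_force: 0.0
```

```bash
python3 - <<'E'
from h import *
s=ctrl.get_state();print(s["clock"],s["ee_pos"],s["opening"])
m=ctrl.camera_model("wrist");a=ctrl.snapshot("wrist")
for o in ctrl.outline_of("wrist","jar_red_mid")[:3]:
    print(o["confidence"],o["at"],fit([(m,maskbox(o["mask"]))],[.5457,-.411],.024,.07))
m=ctrl.camera_model("side");a=ctrl.snapshot("side")
for o in ctrl.outline_of("side","jar_yellow_mid")[:4]: print("placed",o["confidence"],o["at"],fit([(m,maskbox(o["mask"]))],[.6235,.029],.024,.07,.008))
E
```

```text
21.45 [ 0.54563075 -0.40907293  0.1455927 ] 0.07477820600480428
placed 0.84 [247.7, 248.9] (array([ 0.35014318, -0.10398514]), np.float64(1.186439849174917))
placed 0.74 [336.7, 171.7] (array([0.62548265, 0.0309273 ]), np.float64(1.1841915697835077))
placed 0.59 [237.5, 205.0] (array([0.36908179, 0.01577676]), np.float64(0.5292450911771596))
placed 0.18 [401.4, 357.0] (array([ 0.54189278, -0.41370543]), np.float64(0.644401796106365))
```

```bash
python3 - <<'E'
from h import *
m=ctrl.camera_model("wrist");a=ctrl.snapshot("wrist")
d=[o for o in ctrl.outline_of("wrist","jar_red_mid")]+ctrl.outline_of("wrist","jar_yellow_mid")
for o in d: print(o["confidence"],o["at"],fit([(m,maskbox(o["mask"]))],[.5457,-.411],.024,.07))
cv2.imwrite("pics/w4.png",a[...,::-1])
E
```

```text
0.62 [277.1, 212.1] (array([ 0.54406013, -0.41235844]), np.float64(1.03356365789341))
```

View pics/w4.png

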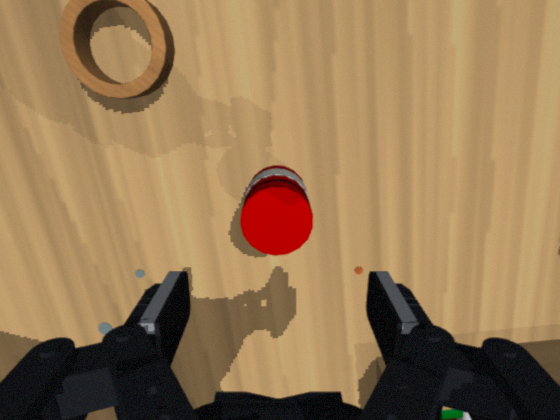

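The wrist view shows the red jar at (277,212) centred between the fingers, at about (.5445,-.4115), with nothing close by.

Emit:
{"fn": "apply_moves", "kwargs": {
  "targets": [
    {"dx": -0.001, "dy": -0.004, "dz": -0.08, "rx": 0, "ry": 0, "rz": 0},
    {"dx": -0.001, "dy": -0.004, "dz": -0.14, "rx": 0, "ry": 0, "rz": 0},
    {"dx": -0.001, "dy": -0.004, "dz": -0.18, "rx": 0, "ry": 0, "rz": 0},
    {"dx": -0.001, "dy": -0.004, "dz": -0.193, "rx": 0, "ry": 0, "rz": 0},
    {"dx": -0.001, "dy": -0.004, "dz": -0.193, "rx": 0, "ry": 0, "rz": 0},
    {"dx": -0.001, "dy": -0.004, "dz": -0.193, "rx": 0, "ry": 0, "rz": 0}
  ]
}}

```text
clock: 22.55
ee_pos: [0.545, -0.4138, 0.0312]
tcp_rot: [[0.12, 0.993, 0.002], [0.993, -0.12, -0.001], [-0.001, 0.002, -1.0]]
contact_force: [-0.2, -0.9, 0.4]
opening: 0.0751
grip_force: 0.0
```

Emit:
{"fn": "apply_moves", "kwargs": {
  "targets": [
    {"dx": 0, "dy": 0, "dz": 0, "rx": 0, "ry": 0, "rz": 0},
    {"dx": 0, "dy": 0, "dz": 0, "rx": 0, "ry": 0, "rz": 0},
    {"dx": 0, "dy": 0, "dz": 0, "rx": 0, "ry": 0, "rz": 0},
    {"dx": 0, "dy": 0, "dz": 0, "rx": 0, "ry": 0, "rz": 0},
    {"dx": 0, "dy": 0, "dz": 0, "rx": 0, "ry": 0, "rz": 0},
    {"dx": 0, "dy": 0, "dz": 0, "rx": 0, "ry": 0, "rz": 0},
    {"dx": 0, "dy": 0, "dz": 0, "rx": 0, "ry": 0, "rz": 0}
  ],
  "grip": 0.4,
  "force": 35
}}

```text
clock: 23.42
ee_pos: [0.5447, -0.4135, 0.0309]
tcp_rot: [[0.12, 0.993, 0.001], [0.993, -0.12, -0.001], [-0.001, 0.001, -1.0]]
contact_force: [-0.5, 0.3, 6.2]
opening: 0.0469
grip_force: 36.2
```

Emit:
{"fn": "apply_moves", "kwargs": {
  "targets": [
    {"dx": 0, "dy": 0, "dz": 0.05, "rx": 0, "ry": 0, "rz": 0},
    {"dx": 0, "dy": 0, "dz": 0.12, "rx": 0, "ry": 0, "rz": 0},
    {"dx": 0.014, "dy": 0.07, "dz": 0.17, "rx": 0, "ry": 0, "rz": 0},
    {"dx": 0.031, "dy": 0.15, "dz": 0.18, "rx": 0, "ry": 0, "rz": 0},
    {"dx": 0.052, "dy": 0.25, "dz": 0.18, "rx": 0, "ry": 0, "rz": 0},
    {"dx": 0.073, "dy": 0.35, "dz": 0.18, "rx": 0, "ry": 0, "rz": 0},
    {"dx": 0.091, "dy": 0.44, "dz": 0.18, "rx": 0, "ry": 0, "rz": 0},
    {"dx": 0.104, "dy": 0.502, "dz": 0.18, "rx": 0, "ry": 0, "rz": 0},
    {"dx": 0.104, "dy": 0.502, "dz": 0.18, "rx": 0, "ry": 0, "rz": 0},
    {"dx": 0.104, "dy": 0.502, "dz": 0.18, "rx": 0, "ry": 0, "rz": 0}
  ]
}}

```text
clock: 24.68
ee_pos: [0.6061, -0.1127, 0.1374]
tcp_rot: [[0.12, 0.993, -0.001], [0.993, -0.12, -0.001], [-0.001, -0.001, -1.0]]
contact_force: [-0.3, -0.2, -1.1]
opening: 0.0472
grip_force: 36.4
```

Emit:
{"fn": "apply_moves", "kwargs": {
  "targets": [
    {"dx": 0, "dy": 0, "dz": -0.06, "rx": 0, "ry": 0, "rz": 0},
    {"dx": 0, "dy": 0, "dz": -0.115, "rx": 0, "ry": 0, "rz": 0},
    {"dx": 0, "dy": 0, "dz": -0.15, "rx": 0, "ry": 0, "rz": 0},
    {"dx": 0, "dy": 0, "dz": -0.16, "rx": 0, "ry": 0, "rz": 0},
    {"dx": 0, "dy": 0, "dz": -0.164, "rx": 0, "ry": 0, "rz": 0},
    {"dx": 0, "dy": 0, "dz": -0.167, "rx": 0, "ry": 0, "rz": 0},
    {"dx": 0, "dy": 0, "dz": -0.167, "rx": 0, "ry": 0, "rz": 0},
    {"dx": 0, "dy": 0, "dz": -0.167, "rx": 0, "ry": 0, "rz": 0}
  ]
}}

```text
clock: 25.68
ee_pos: [0.6072, -0.1127, 0.0388]
tcp_rot: [[0.12, 0.993, 0.002], [0.993, -0.12, -0.001], [-0.001, 0.002, -1.0]]
contact_force: [-1.5, -2.0, 5.7]
opening: 0.0472
grip_force: 36.8
```

Emit:
{"fn": "apply_moves", "kwargs": {
  "targets": [
    {"dx": 0, "dy": 0, "dz": 0, "rx": 0, "ry": 0, "rz": 0},
    {"dx": 0, "dy": 0, "dz": 0, "rx": 0, "ry": 0, "rz": 0},
    {"dx": 0, "dy": 0, "dz": 0, "rx": 0, "ry": 0, "rz": 0},
    {"dx": 0, "dy": 0, "dz": 0, "rx": 0, "ry": 0, "rz": 0},
    {"dx": 0, "dy": 0, "dz": 0, "rx": 0, "ry": 0, "rz": 0},
    {"dx": 0, "dy": 0, "dz": 0.03, "rx": 0, "ry": 0, "rz": 0},
    {"dx": 0, "dy": 0, "dz": 0.1, "rx": 0, "ry": 0, "rz": 0},
    {"dx": 0, "dy": 0, "dz": 0.18, "rx": 0, "ry": 0, "rz": 0},
    {"dx": 0, "dy": 0, "dz": 0.28, "rx": 0, "ry": 0, "rz": 0},
    {"dx": 0, "dy": 0, "dz": 0.3, "rx": 0, "ry": 0, "rz": 0}
  ],
  "grip": 0.88
}}

```text
clock: 26.92
ee_pos: [0.6091, -0.1129, 0.2237]
tcp_rot: [[0.12, 0.993, 0.01], [0.993, -0.12, -0.001], [0.0, 0.01, -1.0]]
contact_force: [0.0, 0.5, -0.6]
opening: 0.0752
grip_force: 0.0
```

Emit:
{"fn": "apply_moves", "kwargs": {
  "targets": [
    {"dx": -0.06, "dy": -0.08, "dz": 0.04, "rx": 0, "ry": 0, "rz": 0},
    {"dx": -0.12, "dy": -0.16, "dz": 0.04, "rx": 0, "ry": 0, "rz": 0},
    {"dx": -0.15, "dy": -0.24, "dz": 0.04, "rx": 0, "ry": 0, "rz": 0},
    {"dx": -0.15, "dy": -0.3, "dz": 0.04, "rx": 0, "ry": 0, "rz": 0},
    {"dx": -0.15, "dy": -0.3, "dz": 0.04, "rx": 0, "ry": 0, "rz": 0},
    {"dx": -0.15, "dy": -0.3, "dz": 0.04, "rx": 0, "ry": 0, "rz": 0}
  ]
}}

```text
clock: 27.68
ee_pos: [0.5167, -0.2909, 0.2414]
tcp_rot: [[0.119, 0.993, -0.0], [0.993, -0.119, 0.001], [0.001, -0.0, -1.0]]
contact_force: [0.2, -0.3, -0.5]
opening: 0.0753
grip_force: 0.0
```

```bash
python3 - <<'E'
from h import *
T={"red":(.607,-.1099),"blue":(.6153,-.0404),"yellow":(.6235,.0292),"white":(.6318,.0987)}
for n in("side","scene"):
    m=ctrl.camera_model(n);a=ctrl.snapshot(n)
    for k,t in T.items():
        p=proj(m,[[*t,.043]])[0]
        for o in ctrl.outline_of(n,f"jar_{k}_mid"):
            if np.hypot(*(np.array(o["at"])-p))<12: print(n,k,np.round(fit([(m,maskbox(o["mask"]))],t,.024,.07,.008)[0]-t,4))
    q=a[110:270,260:420] if n=="side" else a[180:300,200:360]
    cv2.imwrite(f"pics/{n}5.png",cv2.resize(q,None,fx=3.5,fy=3.5,interpolation=cv2.INTER_CUBIC)[...,::-1])
A=np.hstack([cv2.resize(cv2.imread(f"pics/{n}5.png"),(400,420)) for n in("side","scene")]);cv2.imwrite("pics/f.png",A)
print(ctrl.get_state()["clock"])
E
```

```text
side blue [0.0235 0.0406]
side yellow [ 0.0023 -0.0005]
side white [0.0025 0.001 ]
scene red [0.0017 0.0007]
scene blue [0.0009 0.0048]
scene yellow [0.0026 0.0048]
28.175
```

View pics/f.png

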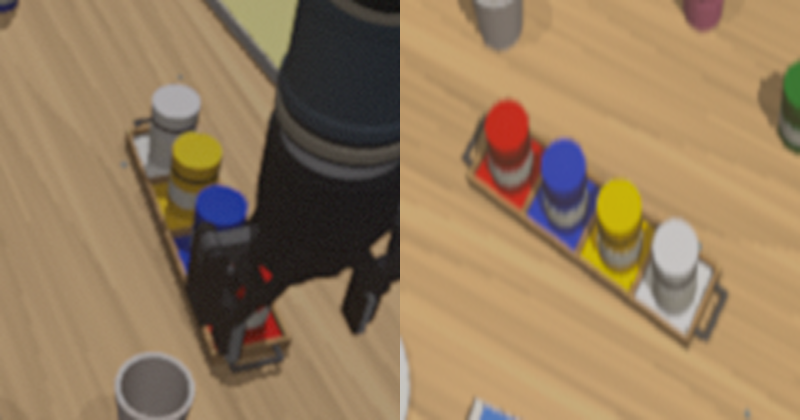

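The view shows all four jars upright on their own cards, within about 5 mm of centre. The one large reading, side blue, is from the arm blocking that jar. Handing in.

```bash
python3 -c "
from bench import ctrl;print(ctrl.sign_off())"
```

```text
the job is handed in; nothing more can be done
None
```

The blue, yellow, white and red jars stand upright on the cards of their own colour, within about 5 mm of centre in the last pictures; I never moved the green jar or the nozzle bottle. The gripper is open and clear, and I handed the job in at about 28 s; no verdict came back.

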